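# Tip the sorting board: cores into the tray, slabs into the blue bin

### The job

Sort the stone samples: lift the red bar to tip the white board, so that the three round cores roll off into the green tray without you touching them and the two flat slabs stay on the board, then let the board down again. Then lay both slabs flat in the blue bin, setting them down gently rather than dropping them. Leave the jars and the small black pot on the table where they are.

Things in the scene. Friction and masses are not known exactly. Their poses are not given: they have to be found in the camera images.
- rig: Sorting rig fixed to the table: grey base, white hinged board, green tray at its -y edge. Origin on the table under the board's middle; x along the hinge, y from tray to red bar, z up. Board down: level, top face 70 mm above the table, clear area x -155..155, y -125..118 mm; rails 18 mm above the face on both x sides and the bar side, open towards the tray.
- tray (a point): Centre of the green tray's floor, 6 mm above the table, axes as the rig. The inside measures 318 mm (x) by 116 mm (y); outer walls 85 mm high, the wall on the board side 54 mm high, just under the board's edge.
- board (a joint): Tilt of the board in rad: 0 = level on its rest (start), grows as the bar is lifted, stop at 0.6. Hinge axis along rig x through rig y = -120, z = 65 mm. No spring: it sinks back by its weight (0.8 kg, lightly damped) when let go; lifting at the bar takes about 5 to 8 N. Cores roll off at a steady tilt of 0.15 to 0.25 rad.
- board_bar (a point): Middle of the red bar: round, 12 mm diameter, parallel to the hinge, 295 mm from it on the side away from the tray, 70 mm above the table when the board is down. Two arms at rig x = -75 and 75 mm carry it; between them it can be pinched from above: 42 mm clear gap to the board's end rail, free below down to the table. Moves with the board.
- core1_center (a point): A terracotta-coloured stone core: a solid cylinder 34 mm in diameter, 70 mm long, about 0.16 kg, lying on its side on the board with its axis roughly along rig x, so it rolls off when the board is tipped. This point is the centre of the cylinder; its own x axis is the cylinder axis.
- core2_center (a point): A terracotta-coloured stone core: a solid cylinder 34 mm in diameter, 70 mm long, about 0.16 kg, lying on its side on the board with its axis roughly along rig x, so it rolls off when the board is tipped. This point is the centre of the cylinder; its own x axis is the cylinder axis.
- core3_center (a point): A terracotta-coloured stone core: a solid cylinder 34 mm in diameter, 70 mm long, about 0.16 kg, lying on its side on the board with its axis roughly along rig x, so it rolls off when the board is tipped. This point is the centre of the cylinder; its own x axis is the cylinder axis.
- slab1: A dark grey flat stone slab, 48 mm (own x) by 80 mm (own y) by 12 mm thick, about 0.12 kg, lying flat on the board in the half nearer the red bar. Origin: centre of its underside. It starts to slide down the board at a tilt of about 0.33 to 0.5 rad.
- slab2: A dark grey flat stone slab, 48 mm (own x) by 80 mm (own y) by 12 mm thick, about 0.12 kg, lying flat on the board in the half nearer the red bar. Origin: centre of its underside. It starts to slide down the board at a tilt of about 0.33 to 0.5 rad.
- slab_bin: Blue open bin for the slabs, fixed, empty, 230 mm (own x) by 140 mm (own y), 40 mm high, walls and floor 5 mm. Origin: centre of its underside. It stands left or right of the rig; a yellow bin of the same size with grey offcuts stands on the other side.
- offcut_bin: The yellow bin with grey stone offcuts, same size as the blue one, fixed; not used. Origin: centre of its underside.
- core1: The same solid as core1_center, with its origin on the cylinder's surface at the middle of its length (this point turns round the axis as the core rolls: use the centre instead).
- core2: The same solid as core2_center, with its origin on the cylinder's surface at the middle of its length (this point turns round the axis as the core rolls: use the centre instead).
- core3: The same solid as core3_center, with its origin on the cylinder's surface at the middle of its length (this point turns round the axis as the core rolls: use the centre instead).
- jar1: Empty translucent plastic sample jar standing upright, 66 mm diameter, 75 mm tall; origin at the centre of its base. A bystander.
- jar2: Empty translucent plastic sample jar standing upright, 66 mm diameter, 75 mm tall; origin at the centre of its base. A bystander.
- jar3: Empty translucent plastic sample jar standing upright, 66 mm diameter, 75 mm tall; origin at the centre of its base. A bystander.
- pot1: Black round pot with a glass window in its lid, 52 mm diameter, 30 mm tall; origin at the centre of its base. A bystander.
Mind the look-alikes: they are no part of the job. Leave any purple look-alike of the slab2 alone.

How it is judged:
By the outcome, as a careful person would: the job done as asked, in the order asked, and still so for the second after the job is handed in, with the robot touching nothing.
It also fails if it takes over 72 s, if anything falls off the work surface, if the arm or the gripper's body presses on something with over 40 N, if the wrist force passes 120 N, or if a joint passes its speed limit or range.

### The arm

A 6-joint arm with a two-finger parallel gripper is mounted at the origin on the work surface. World frame = base frame: x ahead of the robot, y to its left, z up, the work surface at z = 0. Lengths are in m, angles in rad, forces in N, time in s.
With the tool pointing down it reaches from about 0.4 to 0.825 m from the base axis. Payload 7 kg.
Tool frame: the origin (TCP) lies between the finger pads; the fingertips stand 22 mm ahead of it and the grasp point (between the pads) lies 3 mm ahead of it; z points along the fingers, y is the direction in which the jaws open and shut (so a half turn about z gives the same grasp; the last joint's range is limited). The gripper opens to 88 mm and grips with 3 to 60 N. Pads are 19 mm wide; open, the fingers measure 130 mm over their backs; the gripper's body (78 mm by 193 mm) begins 47 mm behind the grasp point.
Start: joints at [-1.053, 0.359, 0.012, 0, -1.224, -0.288], TCP at [0.154, -0.657, 0.249] pointing down, gripper open.
Joint ranges: [-3.07, 3.07], [-1.43, 2.12], [-1.02, 1.25], [-3.03, 1.67], [-3.05, -0], [-3.03, 3.03]. Speed limits (rad/s): [2.39, 2.39, 3.01, 3.14, 3.14, 3.14].

### API

Orientations are given as [roll, pitch, yaw] about the fixed x, y, z axes, in that order (R = Rz(yaw) Ry(pitch) Rx(roll)).
In Python, from station import * gives the robot as it stands. The module is installed in compiled form; this text tells all that it offers.
- The arm moves only by the tool move_arm, never from a script. Its argument "rows" is a list of rows, each an object with "delta_rot": the turn, a rotation vector about the world's x, y, z in degrees, a list of three; "delta_pos": the shift along the world's x, y, z in cm, a list of three; "hand": the finger opening in cm, from 0 to 8.76. A call has exactly 10 rows; each row shifts and turns the commanded pose from where the row before left it; what a row does not reach is not made up. A row lasts 1/10 s, in which the tool goes at most 50 mm and 8.59 degrees, less where a joint would pass 70% of its speed; a pose out of reach is approached as far as the arm can. A call is refused whole if a number of a shift passes 5 or a number of a turn 8.59, either way. A call with a gripper value outside its range is refused whole. The fingers move at their own pace and stop on an object; "force" is the grip in N (left out, the last holds). Time passes only in rows, so rows that do not move let the fingers close, or fill a call up. It gives the time, the measured TCP pose, the force and the opening at its end, in the units of the state.
- get_state(): the state, without advancing time (a new reading comes with each control period).
- grab_frame(name): name is "scene" or "top" or "wrist"; returns the picture (480x640x3 uint8, blue, green, red); there is no depth.
- camera_info(name): a dict with "camera_matrix" (3x3 intrinsics, pixels), "dist" ([k1, k2, p1, p2, k3] as OpenCV has them; the pictures are not rectified), "world_from_camera" (4x4, takes a point from camera to world coordinates); the wrist camera has in their place "T_tool_cam" (4x4, takes a point from camera to tool coordinates, whose origin is the TCP and whose axes are the flange's). Camera axes: x right, y down, z forward; pixel columns grow to the right and rows downward; lengths in m; the calibration is good to about 2 mm. A picture is of the moment at which its call begins: read the wrist's pose just before it. camera_info takes no time and is no camera call.
- job_done(): hands the job in, once; it reports no verdict.
The state is a dict: "t": time; "q": joint angles; "qd": joint speeds; "joint_efforts": joint torques, N m; "eef_pos": TCP position; "ee_rot": TCP orientation; "force": force on the tool from outside, world axes, zero at the start; "moment": the same for the moment, N m; "width": finger opening in m.
Only numpy, scipy, OpenCV 4.12 (cv2) and the standard library are available. Lean on these libraries where they do the work, as an engineer would, in place of code of your own. Each camera call takes 0.05 s, during which the arm holds its last target.

## Working session

There is one attempt and no reset: what is moved stays moved. The work goes in short steps, Python scripts to look and compute and a tool call to move; the robot and the scene stay as the last step left them, time stands still between calls to the robot, and variables do not carry over. Pictures are saved under pics/ and viewed, and the job is handed in when it is done.

Besides the shell and the picture viewer there is one more tool, called after "Request:" as name(argument=value, ...), one argument or row to a line, values as JSON. move_arm: Moves the arm, as the interface text tells. Its arguments: {"type":"object","properties":{"rows":{"type":"array"},"force":{"type":"number"}},"required":["rows"]}

```bash
mkdir -p pics; python3 - <<'E'
from station import *
import cv2, numpy as np
np.set_printoptions(precision=4,suppress=True)
for n in ["scene","top","wrist"]:
    cv2.imwrite(f"pics/{n}0.png",grab_frame(n)); print(n,camera_info(n))
print(get_state())
E
```

```text
scene {'camera_matrix': array([[618.9864,   0.    , 325.6987],
       [  0.    , 618.9864, 240.4274],
       [  0.    ,   0.    ,   1.    ]]), 'dist': array([-0.2006,  0.    ,  0.    ,  0.    ,  0.    ]), 'world_from_camera': array([[ 0.5546,  0.632 , -0.5414,  1.3369],
       [ 0.8321, -0.4274,  0.3535, -0.5159],
       [-0.008 , -0.6465, -0.7629,  1.1972],
       [ 0.    ,  0.    ,  0.    ,  1.    ]])}
top {'camera_matrix': array([[434.975 ,   0.    , 324.2319],
       [  0.    , 434.975 , 240.7887],
       [  0.    ,   0.    ,   1.    ]]), 'dist': array([0.0121, 0.    , 0.    , 0.    , 0.    ]), 'world_from_camera': array([[-0.0226, -0.9816,  0.1898,  0.352 ],
       [-0.9997,  0.0232,  0.001 ,  0.0076],
       [-0.0054, -0.1898, -0.9818,  1.0309],
       [ 0.    ,  0.    ,  0.    ,  1.    ]])}
wrist {'camera_matrix': array([[353.5874,   0.    , 320.2689],
       [  0.    , 353.5874, 235.7609],
       [  0.    ,   0.    ,   1.    ]]), 'dist': array([-0.0176,  0.    ,  0.    ,  0.    ,  0.    ]), 'T_tool_cam': array([[ 0.0018, -0.9505, -0.3106,  0.0839],
       [ 1.    ,  0.0015,  0.001 ,  0.0002],
       [-0.0004, -0.3106,  0.9505, -0.1352],
       [ 0.    ,  0.    ,  0.    ,  1.    ]])}
{'t': 0.15, 'q': array([-1.0529,  0.3592,  0.0112, -0.0002, -1.2241, -0.2881]), 'qd': array([-0.0017, -0.0032,  0.003 ,  0.0015,  0.0002, -0.0011]), 'joint_efforts': array([  0.    , -58.3278,  29.329 ,   7.001 ,   0.0088,  -0.0001]), 'eef_pos': array([ 0.1536, -0.6569,  0.2478]), 'ee_rot': array([ 3.1403, -0.0002, -2.9119]), 'force': array([ 0.553 ,  0.044 , -0.1696]), 'moment': array([ 0.0266, -0.0068, -0.0011]), 'width': 0.08755622176875297}
```

View pics/scene0.png

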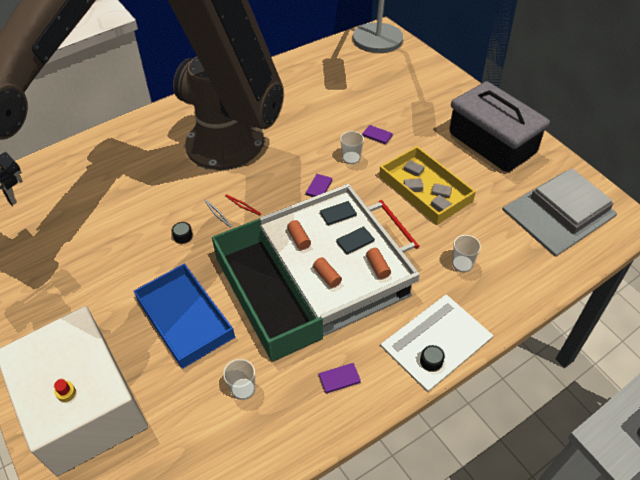

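View pics/top0.png

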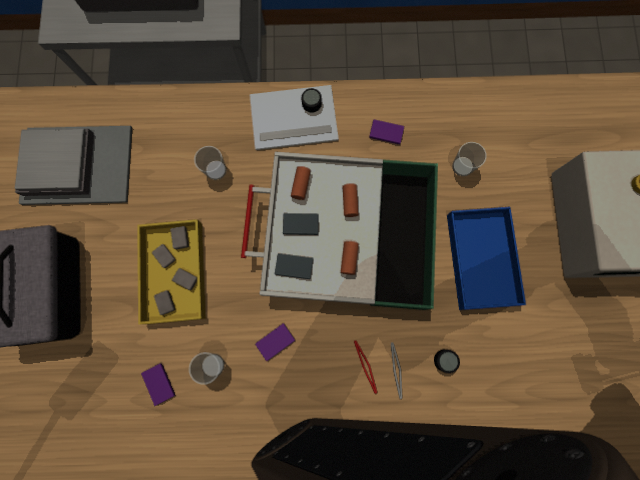

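View pics/wrist0.png

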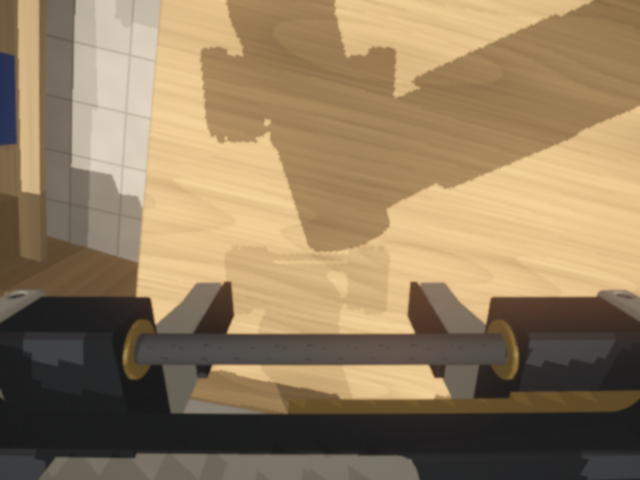

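The scene view shows the rig with the red bar around (400,224), three cores, two dark slabs, and the blue bin on the tray side. The top view (right = -y, down = -x) shows the bar at (248,222), the slabs at (301,224) and (294,266), and the blue bin at (486,259). Next I measure them.

```bash
cat > h.py <<'E'
from station import *
import cv2, numpy as np
np.set_printoptions(precision=4,suppress=True)
def ray(n,uv,z):
    c=camera_info(n); K,d,T=c["camera_matrix"],c["dist"],c["world_from_camera"]
    p=cv2.undistortPoints(np.array(uv,float).reshape(-1,1,2),K,d).reshape(-1,2)
    D=np.c_[p,np.ones(len(p))]@T[:3,:3].T
    o=T[:3,3]; s=(z-o[2])/D[:,2]
    return o+D*s[:,None]
def comps(m,a0,a1=1e9):
    m=cv2.morphologyEx(m.astype(np.uint8)*255,cv2.MORPH_OPEN,np.ones((2,2)))
    cs,_=cv2.findContours(m,cv2.RETR_EXTERNAL,cv2.CHAIN_APPROX_NONE)
    return [c for c in cs if a0<cv2.contourArea(c)<a1]
def rect(n,c,z):
    P=ray(n,c.reshape(-1,2),z)[:,:2]
    r=cv2.minAreaRect((P*1000).astype(np.float32)); return r
E
python3 - <<'E'
from h import *
for n in ["top","scene"]:
    im=cv2.imread(f"pics/{n}0.png"); h=cv2.cvtColor(im,cv2.COLOR_BGR2HSV); H,S,V=[h[...,i].astype(int) for i in range(3)]
    print("==",n)
    X0,X1,Y0,Y1=(260,385,150,310) if n=="top" else (255,425,180,310)
    roi=np.zeros(H.shape,bool); roi[Y0:Y1,X0:X1]=1
    for nm,m,z,a in [("bar",((H<4)|(H>174))&(S>170)&(V>90),.07,100),("blue",(H>105)&(H<122)&(S>150)&(V>60),.04,2500),
      ("slab",roi&(V<90)&(S<110),.082,300),("core",(H>3)&(H<14)&(S>120)&(V>90),.087,200),("green",(H>55)&(H<90)&(S>90)&(V>30),.085,800)]:
        for c in comps(m,a):
            r=rect(n,c,z); print(nm,cv2.boundingRect(c),cv2.contourArea(c),np.round(r[0],1),np.round(r[1],1),round(r[2],1))
E
```

```text
== top
bar (242, 186, 11, 72) 172.0 [587.7 180.9] [  8.2 166.5] 84.2
blue (453, 216, 73, 94) 4603.0 [ 490.2 -365.6] [217.9 135.4] 3.0
slab (276, 255, 38, 26) 760.0 [477.3  74.9] [80.3 50.1] 81.2
slab (284, 214, 36, 23) 735.5 [572.8  58.8] [78.9 50.5] 88.6
slab (368, 175, 18, 132) 724.5 [ 535.9 -123.3] [ 36.1 298.6] 81.1
slab (279, 157, 105, 12) 329.0 [718.9 -10.8] [240.6  11.7] 84.2
core (342, 242, 16, 32) 323.5 [496.5 -46.3] [27.2 69. ] 79.5
core (345, 185, 13, 30) 296.5 [628.  -53.5] [67.8 25.6] 0.2
core (292, 168, 18, 29) 283.0 [672.1  59.5] [26.2 68.8] 75.9
== scene
bar (56, 381, 13, 14) 120.0 [ 563.8 -671.7] [36.4 23.8] 18.5
bar (383, 205, 32, 38) 128.5 [590.4 184.2] [  9.8 138. ] 83.9
blue (136, 265, 100, 104) 5377.0 [ 515.6 -365.9] [248.5 140.9] 2.5
slab (256, 238, 51, 73) 1947.0 [ 566.8 -138.2] [108.8 211.6] 60.4
slab (338, 229, 37, 26) 513.0 [586.9  58.9] [81.2 50.7] 87.5
slab (321, 203, 36, 23) 464.0 [492.2  74.5] [80.  51.7] 80.5
core (315, 259, 27, 29) 366.0 [630.6 -49.6] [32.3 85.2] 88.6
core (368, 249, 23, 31) 356.0 [674.3  62.6] [32.9 87.7] 74.5
core (289, 222, 22, 28) 327.5 [500.3 -43.1] [31.6 91.9] 78.7
green (214, 221, 110, 141) 7405.0 [ 579.6 -183.4] [136.3 370. ] 84.1
```

```bash
python3 - <<'E'
from h import *
a=cv2.imread("pics/top0.png")[145:320,235:445]; b=cv2.imread("pics/scene0.png")[175:320,250:430]
a=cv2.resize(a,None,fx=2.4,fy=2.4,interpolation=cv2.INTER_CUBIC); b=cv2.resize(b,None,fx=2.4,fy=2.4,interpolation=cv2.INTER_CUBIC)
cv2.imwrite("pics/ztop.png",a*1); cv2.imwrite("pics/zsc.png",b)
E
```

```text
(no output)
```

View pics/ztop.png

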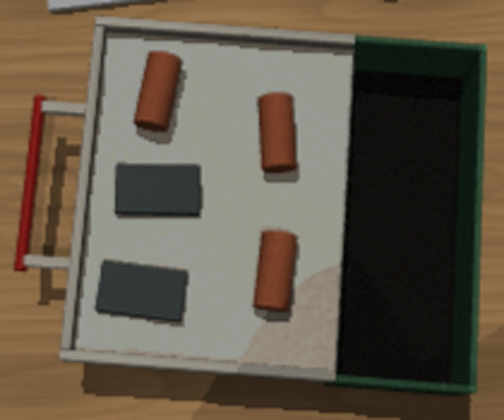

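View pics/zsc.png

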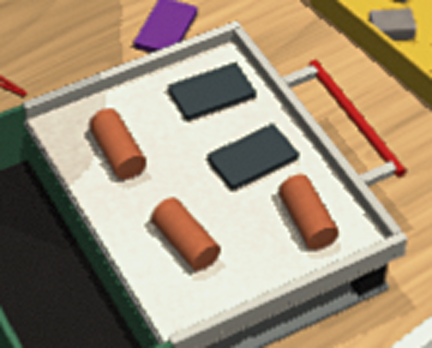

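```bash
cat >> h.py <<'E'
def tri(u,v,n1="top",n2="scene"):
    O=[];D=[]
    for n,p in ((n1,u),(n2,v)):
        a=ray(n,[p],0.)[0]; o=camera_info(n)["world_from_camera"][:3,3]; O.append(o); D.append((a-o)/np.linalg.norm(a-o))
    A=sum(np.eye(3)-np.outer(d,d) for d in D); b=sum((np.eye(3)-np.outer(d,d))@o for o,d in zip(O,D))
    p=np.linalg.solve(A,b); return p,[np.linalg.norm(np.cross(d,p-o))*1000 for o,d in zip(O,D)]
E
python3 - <<'E'
from h import *
Q={}
for n in ["top","scene"]:
    im=cv2.imread(f"pics/{n}0.png"); h=cv2.cvtColor(im,cv2.COLOR_BGR2HSV); H,S,V=[h[...,i].astype(int) for i in range(3)]
    X0,X1,Y0,Y1=(265,365,200,290) if n=="top" else (315,385,195,260)
    roi=np.zeros(H.shape,bool); roi[Y0:Y1,X0:X1]=1
    cs=comps(roi&(V<90)&(S<110),200)
    cs=[c for c in cs if cv2.contourArea(c)>400]
    cs.sort(key=lambda c: ray(n,[cv2.minAreaRect(c)[0]],.08)[0][0])
    for i,c in enumerate(cs[:2]):
        m=cv2.moments(c); print(n,i,m['m10']/m['m00'],m['m01']/m['m00']); Q[n,i]=(m['m10']/m['m00'],m['m01']/m['m00'])
        print(np.round(cv2.boxPoints(rect(n,c,.082)),1).tolist())
for i in range(2): print(tri(Q["top",i],Q["scene",i]))
def z(a): return (a[0]/2.4+235,a[1]/2.4+145)
def s(a): return (a[0]/2.4+250,a[1]/2.4+175)
print("bar ends",tri(z((20,268)),s((315,66))),tri(z((39,99)),s((402,170))))
print("board corner outer, bar side near/far",tri(z((62,356)),s((236,26))),tri(z((97,20)),s((404,240))))
E
```

```text
top 0 294.71995614035086 267.48552631578946
[[446.29998779296875, 39.099998474121094], [495.79998779296875, 31.399999618530273], [508.20001220703125, 110.69999694824219], [458.70001220703125, 118.4000015258789]]
top 1 301.4067527758894 225.40765918876045
[[546.5999755859375, 20.0], [597.0999755859375, 18.799999237060547], [599.0, 97.5999984741211], [548.5, 98.80000305175781]]
scene 0 338.6023706896552 213.9364224137931
[[460.20001220703125, 39.29999923706055], [511.1000061035156, 30.799999237060547], [524.2999877929688, 109.69999694824219], [473.29998779296875, 118.19999694824219]]
scene 1 355.6985055230669 241.16926575698506
[[559.9000244140625, 19.5], [610.5, 17.299999237060547], [614.0, 98.30000305175781], [563.4000244140625, 100.5]]
(array([0.4807, 0.0786, 0.0682]), [np.float64(3.2091842420526673), np.float64(3.2091842420526695)])
(array([0.5765, 0.0624, 0.0681]), [np.float64(3.1460240406205036), np.float64(3.1460240406204134)])
bar ends (array([0.5075, 0.1927, 0.0658]), [np.float64(1.8779531236081937), np.float64(1.877953123608229)]) (array([0.6716, 0.1764, 0.0684]), [np.float64(2.317279171717356), np.float64(2.3172791717175083)])
board corner outer, bar side near/far (array([0.4233, 0.1504, 0.0797]), [np.float64(1.2959217560555245), np.float64(1.295921756055539)]) (array([0.7461, 0.1182, 0.0787]), [np.float64(1.258044217088179), np.float64(1.2580442170882322)])
```

Request:
move_arm(
  rows=[
    {"delta_pos":[3,3.1,1],"delta_rot":[0,0,-1.9],"hand":8.7},
    {"delta_pos":[3,3.1,1],"delta_rot":[0,0,-1.9],"hand":8.7},
    {"delta_pos":[3,3.1,1],"delta_rot":[0,0,-1.9],"hand":8.7},
    {"delta_pos":[3,3.1,1],"delta_rot":[0,0,-1.9],"hand":8.7},
    {"delta_pos":[3,3.1,1],"delta_rot":[0,0,-1.9],"hand":8.7},
    {"delta_pos":[3,3.1,1],"delta_rot":[0,0,-1.9],"hand":8.7},
    {"delta_pos":[3,3.1,1],"delta_rot":[0,0,-1.9],"hand":8.7},
    {"delta_pos":[3,3.1,1],"delta_rot":[0,0,-1.9],"hand":8.7},
    {"delta_pos":[3,3.1,1],"delta_rot":[0,0,-1.9],"hand":8.7},
    {"delta_pos":[3,3.1,1],"delta_rot":[0,0,-1.9],"hand":8.7},
  ],
)

```text
t: 1.15
eef_pos: [0.4546, -0.3456, 0.349]
ee_rot: [3.141, 0.0, 3.039]
force: [0.6, -0.5, -0.2]
width: 0.0869
```

```bash
python3 - <<'E'
from h import *
s=get_state(); print(s["t"],s["eef_pos"],s["ee_rot"],s["q"])
im=grab_frame("wrist"); cv2.imwrite("pics/w1.png",im); np.savez("w1",p=s["eef_pos"],r=s["ee_rot"])
E
```

```text
1.15 [ 0.4546 -0.3456  0.349 ] [3.1415 0.     3.0385] [-0.3077  0.1385 -0.056  -0.0001 -1.3763 -1.3662]
```

View pics/w1.png

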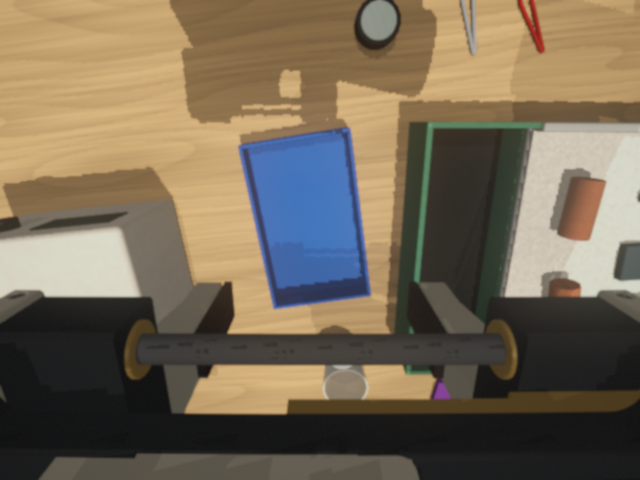

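The wrist view shows the whole blue bin, with rim corners near (240,147), (349,128), (371,294) and (274,308), and the tray to the right. I'll measure the bin, then move over the board.

```bash
cat >> h.py <<'E'
from scipy.spatial.transform import Rotation as Rr
def wray(uv,z,f):
    s=np.load(f); c=camera_info("wrist"); K,d,Tc=c["camera_matrix"],c["dist"],c["T_tool_cam"]
    T=np.eye(4); T[:3,:3]=Rr.from_euler("xyz",s["r"]).as_matrix(); T[:3,3]=s["p"]; T=T@Tc
    p=cv2.undistortPoints(np.array(uv,float).reshape(-1,1,2),K,d).reshape(-1,2)
    D=np.c_[p,np.ones(len(p))]@T[:3,:3].T; o=T[:3,3]
    return o+D*((z-o[2])/D[:,2])[:,None]
def wrect(c,z,f): return cv2.minAreaRect((wray(np.asarray(c).reshape(-1,2),z,f)[:,:2]*1000).astype(np.float32))
E
python3 - <<'E'
from h import *
im=cv2.imread("pics/w1.png"); h=cv2.cvtColor(im,cv2.COLOR_BGR2HSV); H,S,V=[h[...,i].astype(int) for i in range(3)]
c=max(comps((H>105)&(H<122)&(S>120)&(V>50),2000),key=cv2.contourArea)
print(cv2.boxPoints(cv2.minAreaRect(c)))
r=wrect(c,.04,"w1.npz"); print(r); print(cv2.boxPoints(r))
# tray outer, z .085: corners
print(wray([(410,123),(527,125)],.085,"w1.npz"))
E
```

```text
[[240.4  144.8 ]
 [349.32 129.24]
 [373.   295.  ]
 [264.08 310.56]]
((500.46673583984375, -363.6145935058594), (226.496826171875, 135.30538940429688), 3.069305419921875)
[[ 383.7584 -302.1227]
 [ 391.0031 -437.234 ]
 [ 617.175  -425.1065]
 [ 609.9303 -289.9952]]
[[ 0.3833 -0.2403  0.085 ]
 [ 0.3977 -0.1134  0.085 ]]
```

Request:
move_arm(
  rows=[
    {"delta_pos":[1,4.6,0],"delta_rot":[0,0,0],"hand":8.7},
    {"delta_pos":[1,4.6,0],"delta_rot":[0,0,0],"hand":8.0},
    {"delta_pos":[1,4.6,0],"delta_rot":[0,0,0],"hand":7.0},
    {"delta_pos":[1,4.6,0],"delta_rot":[0,0,0],"hand":6.0},
    {"delta_pos":[1,4.6,0],"delta_rot":[0,0,0],"hand":5.0},
    {"delta_pos":[1,4.6,0],"delta_rot":[0,0,0],"hand":4.0},
    {"delta_pos":[1,4.6,0],"delta_rot":[0,0,0],"hand":3.4},
    {"delta_pos":[1,4.6,0],"delta_rot":[0,0,0],"hand":3.4},
    {"delta_pos":[1,4.6,0],"delta_rot":[0,0,0],"hand":3.4},
    {"delta_pos":[0,0,0],"delta_rot":[0,0,0],"hand":3.4},
  ],
)

```text
t: 2.2
eef_pos: [0.5444, 0.0712, 0.3475]
ee_rot: [3.142, -0.001, 3.044]
force: [-0.3, -0.5, -0.4]
width: 0.0337
```

```bash
python3 - <<'E'
from h import *
s=get_state(); print(s["t"],s["eef_pos"],s["ee_rot"],s["q"])
im=grab_frame("wrist"); cv2.imwrite("pics/w2.png",im); np.savez("w2",p=s["eef_pos"],r=s["ee_rot"])
E
```

```text
2.2 [0.5444 0.0712 0.3475] [ 3.1415 -0.0011  3.0439] [ 0.4864  0.1012 -0.1021 -0.0007 -1.3683 -2.1548]
```

View pics/w2.png

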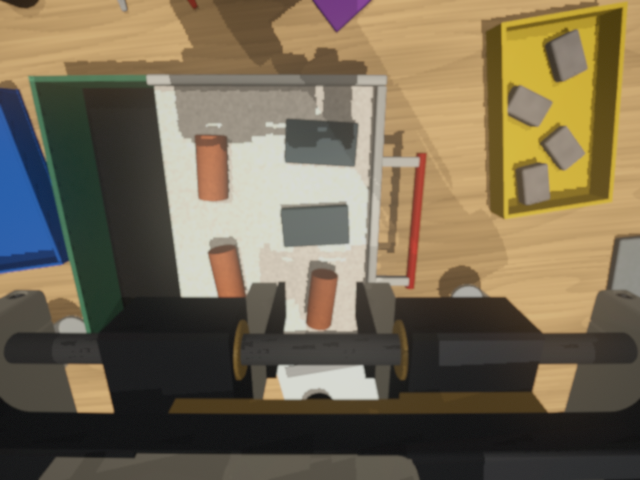

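The wrist view shows the bar from (421,155) to (411,287), slabs at (321,142) and (315,225), and three cores. Now I measure them on planes at known heights.

```bash
python3 - <<'E'
from h import *
im=cv2.imread("pics/w2.png"); h=cv2.cvtColor(im,cv2.COLOR_BGR2HSV); H,S,V=[h[...,i].astype(int) for i in range(3)]
f="w2.npz"
roi=np.zeros(H.shape,bool); roi[110:255,270:362]=1
for c in comps(roi&(V<110)&(H>80)&(H<125),800):
    print("slab",cv2.boundingRect(c),wrect(c,.082,f))
roi[:]=0; roi[145:295,400:432]=1
for c in comps(roi&((H<4)|(H>174))&(S>170)&(V>70),100):
    r=wrect(c,.07,f); print("bar",cv2.boundingRect(c),r); print(cv2.boxPoints(r))
print("rail corner bar side near",wray([(386,76)],.088,f),"tray near corner",wray([(31,77)],.085,f), "board edge corner",wray([(148,77)],.088,f))
E
```

```text
bar (409, 224, 10, 65) ((633.757568359375, 180.5005340576172), (6.629983901977539, 86.03741455078125), 84.4703598022461)
[[590.6196 181.3463]
 [676.2567 173.0557]
 [676.8956 179.6548]
 [591.2585 187.9454]]
rail corner bar side near [[0.4235 0.1515 0.088 ]] tray near corner [[ 0.3869 -0.2169  0.085 ]] board edge corner [[ 0.4004 -0.0926  0.088 ]]
```

```bash
python3 - <<'E'
from h import *
im=cv2.imread("pics/w2.png"); h=cv2.cvtColor(im,cv2.COLOR_BGR2HSV); H,S,V=[h[...,i].astype(int) for i in range(3)]
f="w2.npz"
for p in [(320,150),(315,225),(320,180),(320,128),(300,130),(341,126),(419,185)]: print(p,h[p[1],p[0]])
roi=np.zeros(H.shape,bool); roi[112:255,270:362]=1
for c in comps(roi&(V<115)&(S>25)&(H>60)&(H<130),500):
    print("slab",cv2.boundingRect(c),wrect(c,.082,f))
roi[:]=0; roi[145:295,400:432]=1
for c in comps(roi&((H<6)|(H>174))&(S>150)&(V>40),100):
    r=wrect(c,.07,f); print("bar",cv2.boundingRect(c),r); print(cv2.boxPoints(r))
E
```

```text
(320, 150) [ 73  16 110]
(315, 225) [ 70  13 115]
(320, 180) [ 32  17 216]
(320, 128) [ 80  15 102]
(300, 130) [45 13 77]
(341, 126) [25 23 67]
(419, 185) [  4 176 172]
bar (408, 155, 18, 134) ((592.8029174804688, 184.30670166015625), (9.003459930419922, 168.3006591796875), 84.45870971679688)
[[508.6111 187.9518]
 [676.1253 171.7002]
 [676.9947 180.6616]
 [509.4805 196.9132]]
```

```bash
python3 - <<'E'
from h import *
im=cv2.imread("pics/w2.png"); h=cv2.cvtColor(im,cv2.COLOR_BGR2HSV); H,S,V=[h[...,i].astype(int) for i in range(3)]
f="w2.npz"
roi=np.zeros(H.shape,bool); roi[112:255,270:362]=1
m=roi&(V<130)&(H>35)&(H<130)
cv2.imwrite("pics/m2.png",cv2.resize(np.hstack([m[100:260,260:370].astype(np.uint8)[...,None].repeat(3,2)*255,im[100:260,260:370]]),None,fx=3,fy=3))
for c in comps(m,500):
    print("slab",cv2.boundingRect(c),wrect(c,.082,f))
E
```

```text
slab (282, 207, 67, 40) ((579.149658203125, 63.10003662109375), (76.98979949951172, 46.129112243652344), 87.25509643554688)
slab (286, 121, 72, 45) ((485.1196594238281, 78.77792358398438), (76.448486328125, 44.61824417114258), 80.80773162841797)
```

View pics/m2.png

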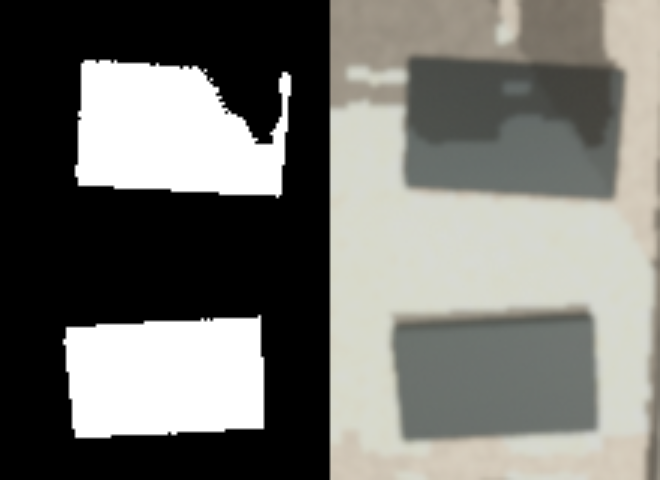

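Request:
move_arm(
  rows=[
    {"delta_pos":[1.2,2.8,-1.0],"delta_rot":[0,0,0],"hand":3.6},
    {"delta_pos":[1.2,2.8,-2.0],"delta_rot":[0,0,0],"hand":3.6},
    {"delta_pos":[1.2,2.8,-3.0],"delta_rot":[0,0,0],"hand":3.6},
    {"delta_pos":[1.2,2.9,-3.0],"delta_rot":[0,0,0],"hand":3.6},
    {"delta_pos":[0,0,-3.0],"delta_rot":[0,0,0],"hand":3.6},
    {"delta_pos":[0,0,-3.0],"delta_rot":[0,0,0],"hand":3.6},
    {"delta_pos":[0,0,-2.0],"delta_rot":[0,0,0],"hand":3.6},
    {"delta_pos":[0,0,-1.5],"delta_rot":[0,0,0],"hand":3.6},
    {"delta_pos":[0,0,0],"delta_rot":[0,0,0],"hand":3.6},
    {"delta_pos":[0,0,0],"delta_rot":[0,0,0],"hand":3.6},
  ],
)

```text
t: 3.25
eef_pos: [0.592, 0.179, 0.1639]
ee_rot: [-3.141, -0.0, 3.039]
force: [-0.5, 0.2, 0.5]
width: 0.0357
```

```bash
python3 - <<'E'
from h import *
s=get_state(); print(s["t"],s["eef_pos"],s["ee_rot"],s["force"],s["width"])
im=grab_frame("wrist"); cv2.imwrite("pics/w3.png",im); np.savez("w3",p=s["eef_pos"],r=s["ee_rot"])
cv2.imwrite("pics/s3.png",grab_frame("scene"))
E
```

```text
3.25 [0.592  0.179  0.1639] [-3.1411 -0.      3.0392] [-0.5146  0.1534  0.5469] 0.03569873337645847
```

View pics/w3.png

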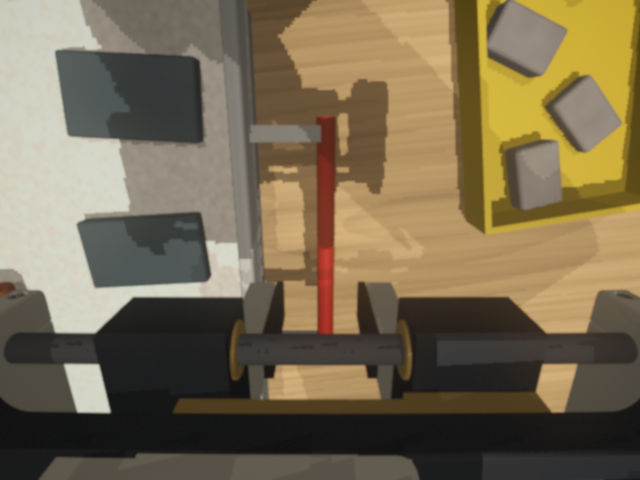

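View pics/s3.png

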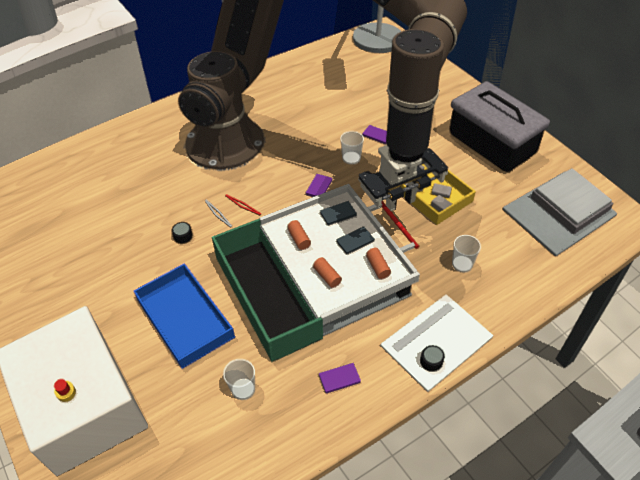

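```bash
python3 - <<'E'
from h import *
P=wray([(326,120),(326,200),(326,330),(250,130),(260,270)],.07,"w3.npz");print(P)
s=np.load("w3.npz");R=Rr.from_euler("xyz",s["r"]).as_matrix()
print((P-s["p"])@R)
# slabs
print(wray([(132,96),(148,250)],.082,"w3.npz"))
E
```

```text
[[0.5085 0.1917 0.07  ]
 [0.5586 0.1869 0.07  ]
 [0.6571 0.1774 0.07  ]
 [0.5096 0.144  0.07  ]
 [0.6039 0.1358 0.07  ]]
[[ 0.0843  0.0041  0.0939]
 [ 0.034   0.0045  0.0939]
 [-0.065   0.0052  0.0939]
 [ 0.0783 -0.0431  0.0939]
 [-0.0163 -0.0417  0.0939]]
[[0.4838 0.0816 0.082 ]
 [0.5774 0.0673 0.082 ]]
```

Request:
move_arm(
  rows=[
    {"delta_pos":[0,0.5,-1.0],"delta_rot":[0,0,0],"hand":3.6},
    {"delta_pos":[0,0,-1.5],"delta_rot":[0,0,0],"hand":3.6},
    {"delta_pos":[0,0,-2.0],"delta_rot":[0,0,0],"hand":3.6},
    {"delta_pos":[0,0,-2.0],"delta_rot":[0,0,0],"hand":3.6},
    {"delta_pos":[0,0,-1.5],"delta_rot":[0,0,0],"hand":3.6},
    {"delta_pos":[0,0,-1.0],"delta_rot":[0,0,0],"hand":3.6},
    {"delta_pos":[0,0,0],"delta_rot":[0,0,0],"hand":3.6},
    {"delta_pos":[0,0,0],"delta_rot":[0,0,0],"hand":2.4},
    {"delta_pos":[0,0,0],"delta_rot":[0,0,0],"hand":1.0},
    {"delta_pos":[0,0,0],"delta_rot":[0,0,0],"hand":0.8},
  ],
  force=30,
)

```text
t: 4.35
eef_pos: [0.5922, 0.185, 0.0745]
ee_rot: [3.141, 0.001, 3.04]
force: [0.1, 0.3, 1.1]
width: 0.0175
```

```bash
python3 - <<'E'
from h import *
s=get_state(); print(s["t"],s["eef_pos"],s["ee_rot"],s["force"],s["moment"],s["width"])
cv2.imwrite("pics/s4.png",grab_frame("scene")[150:330,230:470])
E
```

```text
4.35 [0.5922 0.185  0.0745] [3.1406 0.0013 3.0399] [0.0503 0.3091 1.1116] [-0.0207 -0.0684 -0.0191] 0.01752176400960815
```

View pics/s4.png

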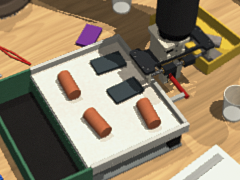

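Request:
move_arm(
  rows=[
    {"delta_pos":[0,0,0],"delta_rot":[0,0,0],"hand":0.6},
    {"delta_pos":[0,0,0],"delta_rot":[0,0,0],"hand":0.6},
    {"delta_pos":[0,0,0],"delta_rot":[0,0,0],"hand":0.6},
    {"delta_pos":[0,0,0.2],"delta_rot":[0,0,0],"hand":0.6},
    {"delta_pos":[0,-0.02,0.4],"delta_rot":[0,0,0],"hand":0.6},
    {"delta_pos":[0,-0.03,0.4],"delta_rot":[0,0,0],"hand":0.6},
    {"delta_pos":[0,-0.03,0.5],"delta_rot":[0,0,0],"hand":0.6},
    {"delta_pos":[0,-0.04,0.5],"delta_rot":[0,0,0],"hand":0.6},
    {"delta_pos":[0,-0.04,0.5],"delta_rot":[0,0,0],"hand":0.6},
    {"delta_pos":[-0.02,-0.04,0.4],"delta_rot":[0,0,0],"hand":0.6},
  ],
)

```text
t: 5.4
eef_pos: [0.5914, 0.1808, 0.1021]
ee_rot: [-3.139, -0.001, 3.039]
force: [6.6, -8.0, -9.3]
width: 0.0109
```

```bash
python3 - <<'E'
from h import *
s=get_state(); print(s["t"],s["eef_pos"],s["ee_rot"],s["force"],s["moment"],s["width"])
cv2.imwrite("pics/s5.png",cv2.resize(grab_frame("scene")[150:370,200:470],None,fx=2,fy=2))
E
```

```text
5.4 [0.5914 0.1808 0.1021] [-3.1394 -0.0008  3.0387] [ 6.6292 -8.0475 -9.2512] [-2.8736 -2.3083 -0.0631] 0.010945707390995308
```

View pics/s5.png

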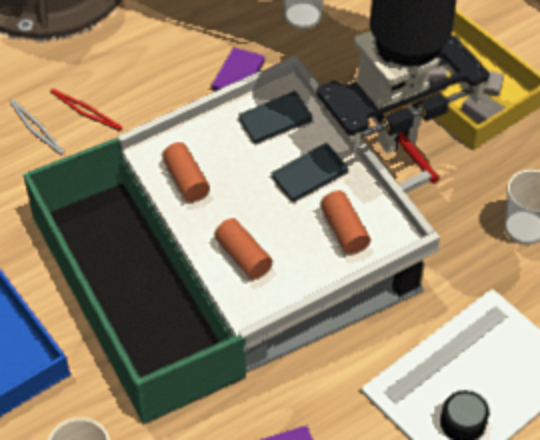

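Request:
move_arm(
  rows=[
    {"delta_pos":[0.05,-0.15,0.3],"delta_rot":[0,0,0],"hand":0.6},
    {"delta_pos":[0.05,-0.1,0.3],"delta_rot":[0,0,0],"hand":0.6},
    {"delta_pos":[0,-0.06,0.3],"delta_rot":[0,0,0],"hand":0.6},
    {"delta_pos":[0,-0.06,0.3],"delta_rot":[0,0,0],"hand":0.6},
    {"delta_pos":[0,-0.06,0.3],"delta_rot":[0,0,0],"hand":0.6},
    {"delta_pos":[0,-0.06,0.3],"delta_rot":[0,0,0],"hand":0.6},
    {"delta_pos":[0,-0.06,0.3],"delta_rot":[0,0,0],"hand":0.6},
    {"delta_pos":[0,-0.06,0.3],"delta_rot":[0,0,0],"hand":0.6},
    {"delta_pos":[0,-0.06,0.3],"delta_rot":[0,0,0],"hand":0.6},
    {"delta_pos":[0,-0.06,0.3],"delta_rot":[0,0,0],"hand":0.6},
  ],
)

```text
t: 6.45
eef_pos: [0.5913, 0.1758, 0.1324]
ee_rot: [-3.142, -0.002, 3.04]
force: [-6.9, 1.6, -3.7]
width: 0.011
```

```bash
python3 - <<'E'
from h import *
s=get_state(); print(s["t"],s["eef_pos"],s["ee_rot"],s["force"],s["moment"],s["width"])
cv2.imwrite("pics/s6.png",cv2.resize(grab_frame("scene")[150:370,200:470],None,fx=2,fy=2))
E
```

```text
6.45 [0.5913 0.1758 0.1324] [-3.1415 -0.002   3.0399] [-6.8615  1.6208 -3.6995] [1.2683 2.2909 0.0112] 0.01095168687815998
```

View pics/s6.png

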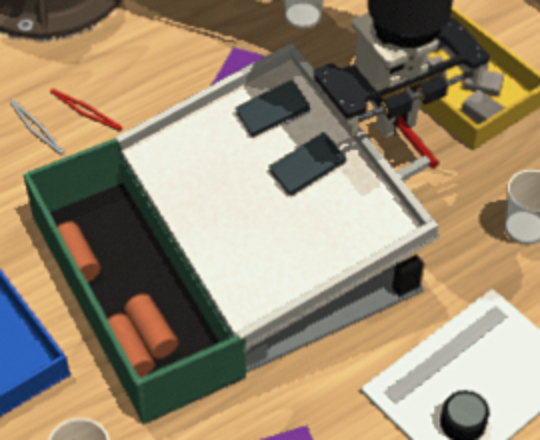

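All three cores now lie in the tray and both slabs are still on the board, at a tilt of about 0.2 rad. I lower the board.

Request:
move_arm(
  rows=[
    {"delta_pos":[-0.02,0.05,-0.2],"delta_rot":[0,0,0],"hand":0.6},
    {"delta_pos":[-0.02,0.09,-0.4],"delta_rot":[0,0,0],"hand":0.6},
    {"delta_pos":[0,0.1,-0.5],"delta_rot":[0,0,0],"hand":0.6},
    {"delta_pos":[0,0.1,-0.5],"delta_rot":[0,0,0],"hand":0.6},
    {"delta_pos":[0,0.1,-0.5],"delta_rot":[0,0,0],"hand":0.6},
    {"delta_pos":[0,0.1,-0.5],"delta_rot":[0,0,0],"hand":0.6},
    {"delta_pos":[0,0.1,-0.5],"delta_rot":[0,0,0],"hand":0.6},
    {"delta_pos":[0,0.1,-0.5],"delta_rot":[0,0,0],"hand":0.6},
    {"delta_pos":[0,0.07,-0.5],"delta_rot":[0,0,0],"hand":0.6},
    {"delta_pos":[0,0.06,-0.5],"delta_rot":[0,0,0],"hand":0.6},
  ],
)

```text
t: 7.5
eef_pos: [0.5918, 0.1821, 0.0859]
ee_rot: [-3.138, -0.001, 3.04]
force: [-1.4, -9.0, -5.4]
width: 0.011
```

Request:
move_arm(
  rows=[
    {"delta_pos":[0,0,-0.4],"delta_rot":[0,0,0],"hand":0.6},
    {"delta_pos":[0,0.02,-0.3],"delta_rot":[0,0,0],"hand":0.6},
    {"delta_pos":[0,0.02,-0.2],"delta_rot":[0,0,0],"hand":0.6},
    {"delta_pos":[0,0,-0.15],"delta_rot":[0,0,0],"hand":0.6},
    {"delta_pos":[0,0,-0.1],"delta_rot":[0,0,0],"hand":0.6},
    {"delta_pos":[0,0,0],"delta_rot":[0,0,0],"hand":0.6},
    {"delta_pos":[0,0,0],"delta_rot":[0,0,0],"hand":0.6},
    {"delta_pos":[0,0,0],"delta_rot":[0,0,0],"hand":1.6},
    {"delta_pos":[0,0,0],"delta_rot":[0,0,0],"hand":2.6},
    {"delta_pos":[0,0,0],"delta_rot":[0,0,0],"hand":3.4},
  ],
)

```text
t: 8.5
eef_pos: [0.5939, 0.1854, 0.0761]
ee_rot: [3.14, 0.003, 3.04]
force: [-1.1, -0.4, -0.1]
width: 0.0263
```

Request:
move_arm(
  rows=[
    {"delta_pos":[0,0,0],"delta_rot":[0,0,0],"hand":3.5},
    {"delta_pos":[0,0,1],"delta_rot":[0,0,0],"hand":3.5},
    {"delta_pos":[0,0,3],"delta_rot":[0,0,0],"hand":3.5},
    {"delta_pos":[0,0,4],"delta_rot":[0,0,0],"hand":3.5},
    {"delta_pos":[0,0,4],"delta_rot":[0,0,0],"hand":3.5},
    {"delta_pos":[0,-2.5,4],"delta_rot":[0,0,0],"hand":5},
    {"delta_pos":[0,-2.5,4],"delta_rot":[0,0,0],"hand":6},
    {"delta_pos":[0,-2.5,3],"delta_rot":[0,0,0],"hand":7},
    {"delta_pos":[0,-2.5,2],"delta_rot":[0,0,0],"hand":7},
    {"delta_pos":[0,0,0],"delta_rot":[0,0,0],"hand":7},
  ],
)

```text
t: 9.5
eef_pos: [0.5934, 0.0826, 0.3302]
ee_rot: [3.139, 0.007, 3.038]
force: [-0.3, 0.3, -0.3]
width: 0.0675
```

```bash
python3 - <<'E'
from h import *
s=get_state(); print(s["t"],s["eef_pos"],s["ee_rot"],s["force"],s["width"])
im=grab_frame("wrist"); cv2.imwrite("pics/w7.png",im); np.savez("w7",p=s["eef_pos"],r=s["ee_rot"])
cv2.imwrite("pics/s7.png",cv2.resize(grab_frame("scene")[150:370,200:470],None,fx=2,fy=2))
E
```

```text
9.5 [0.5934 0.0826 0.3302] [3.139  0.0071 3.0382] [-0.3191  0.2871 -0.3102] 0.06745226213837663
```

View pics/w7.png

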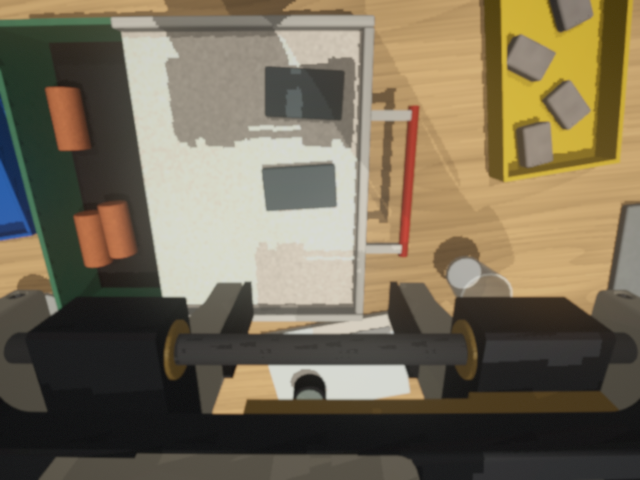

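View pics/s7.png

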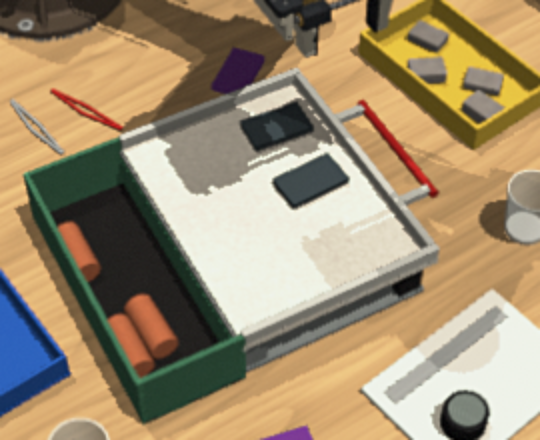

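The board is level again, with both slabs on it and three cores in the tray. I measure the slabs again, plus the tray, the jar by the bin and the board.

```bash
python3 - <<'E'
from h import *
im=cv2.imread("pics/w7.png"); h=cv2.cvtColor(im,cv2.COLOR_BGR2HSV); H,S,V=[h[...,i].astype(int) for i in range(3)]
f="w7.npz"
roi=np.zeros(H.shape,bool); roi[55:218,255:352]=1
m=roi&(V<130)&(im[...,0].astype(int)>im[...,2].astype(int)-2)
cv2.imwrite("pics/m7.png",cv2.resize(np.hstack([m[45:225,245:360].astype(np.uint8)[...,None].repeat(3,2)*255,im[45:225,245:360]]),None,fx=3,fy=3))
for c in comps(m,500):
    print("slab",cv2.boundingRect(c),wrect(c,.082,f))
# manual corners from picture (outer top-face corners)
for q in ([(265,67),(345,70),(342,121),(265,117)],[(263,167),(335,164),(337,207),(267,211)]):
    print(wrect(q,.082,f))
print("bar",wray([(415,108),(405,255)],.07,f))
print("jar by bin base",wray([(341,345),(346,387)],0.,"w1.npz"),wray([(346,387)],.075,"w1.npz"))
E
```

```text
slab (264, 166, 73, 45) ((579.7799072265625, 63.398475646972656), (76.53083801269531, 45.33073806762695), 87.72322082519531)
slab (268, 85, 58, 34) ((491.32061767578125, 70.57696533203125), (56.74522018432617, 31.54043197631836), 86.88417053222656)
((484.8380432128906, 78.82942962646484), (79.34757232666016, 48.3109245300293), 81.71678924560547)
((579.3826293945312, 63.95112991333008), (78.1471176147461, 48.685054779052734), 86.53178405761719)
bar [[0.5093 0.1931 0.07  ]
 [0.6751 0.1781 0.07  ]]
jar by bin base [[ 0.7154 -0.3378  0.    ]
 [ 0.799  -0.3363 -0.    ]] [[ 0.7327 -0.3363  0.075 ]]
```

View pics/m7.png

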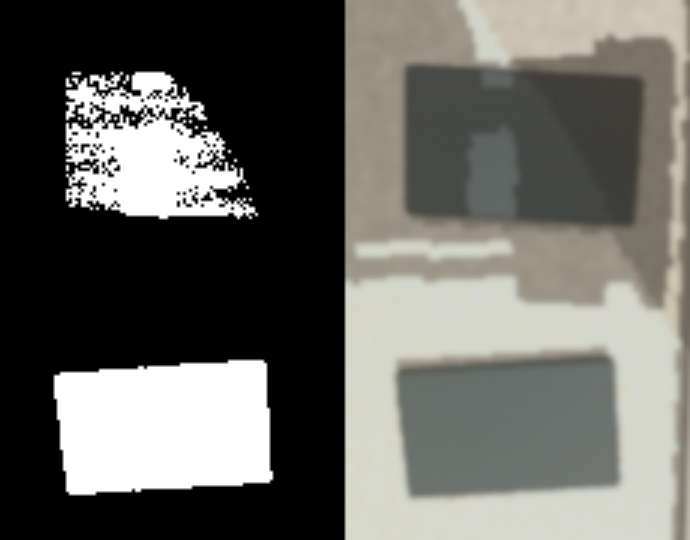

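Request:
move_arm(
  rows=[
    {"delta_pos":[-1.1,0,-1.2],"delta_rot":[0,0,8.5],"hand":6},
    {"delta_pos":[-1.1,0,-1.2],"delta_rot":[0,0,8.5],"hand":6},
    {"delta_pos":[-1.1,0,-1.2],"delta_rot":[0,0,8.5],"hand":6},
    {"delta_pos":[-1.1,0,-1.2],"delta_rot":[0,0,8.5],"hand":6},
    {"delta_pos":[-1.1,0,-1.2],"delta_rot":[0,0,8.5],"hand":6},
    {"delta_pos":[-1.1,0,-1.2],"delta_rot":[0,0,8.5],"hand":6},
    {"delta_pos":[-1.1,0,-1.2],"delta_rot":[0,0,8.5],"hand":6},
    {"delta_pos":[-1.1,0,-1.2],"delta_rot":[0,0,8.5],"hand":6},
    {"delta_pos":[-1.1,0,-1.2],"delta_rot":[0,0,8.5],"hand":6},
    {"delta_pos":[-0.9,-0.4,-1.2],"delta_rot":[0,0,8.5],"hand":6},
  ],
)

```text
t: 10.6
eef_pos: [0.483, 0.0813, 0.2037]
ee_rot: [3.14, -0.001, -1.752]
force: [-0.2, -0.3, -0.2]
width: 0.0596
```

Request:
move_arm(
  rows=[
    {"delta_pos":[0,0,0],"delta_rot":[0,0,2.2],"hand":6},
    {"delta_pos":[0,0,-1],"delta_rot":[0,0,0],"hand":6},
    {"delta_pos":[0,0,-2],"delta_rot":[0,0,0],"hand":6},
    {"delta_pos":[0,0,-1],"delta_rot":[0,0,0],"hand":6},
    {"delta_pos":[0,0,0],"delta_rot":[0,0,0],"hand":6},
    {"delta_pos":[0,0,0],"delta_rot":[0,0,0],"hand":6},
    {"delta_pos":[0,0,0],"delta_rot":[0,0,0],"hand":6},
    {"delta_pos":[0,0,0],"delta_rot":[0,0,0],"hand":6},
    {"delta_pos":[0,0,0],"delta_rot":[0,0,0],"hand":6},
    {"delta_pos":[0,0,0],"delta_rot":[0,0,0],"hand":6},
  ],
)

```text
t: 11.6
eef_pos: [0.4843, 0.0806, 0.1654]
ee_rot: [-3.141, 0.0, -1.722]
force: [-0.1, -0.1, 0.1]
width: 0.06
```

```bash
python3 - <<'E'
from h import *
s=get_state(); print(s["t"],s["eef_pos"],s["ee_rot"],np.degrees(s["ee_rot"][2])%360,s["q"],s["width"])
im=grab_frame("wrist"); cv2.imwrite("pics/w8.png",im); np.savez("w8",p=s["eef_pos"],r=s["ee_rot"])
E
```

```text
11.6 [0.4843 0.0806 0.1654] [-3.1411  0.0004 -1.7216] 261.3579931844672 [ 0.5663  0.1295 -0.5027  0.     -0.938  -0.7171] 0.05997068594505304
```

View pics/w8.png

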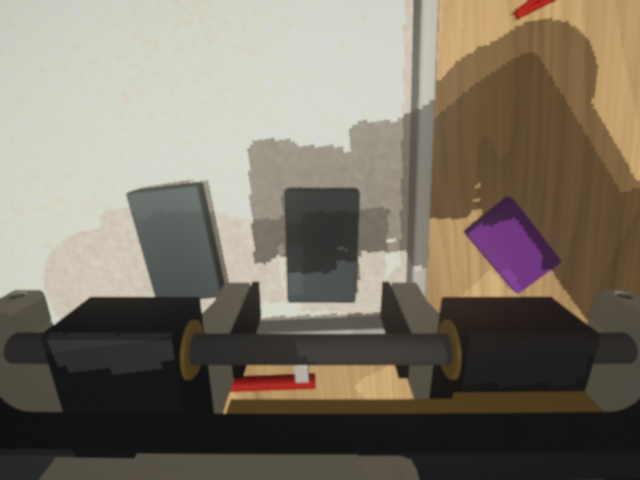

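```bash
python3 - <<'E'
from h import *
f="w8.npz";s=np.load(f);R=Rr.from_euler("xyz",s["r"]).as_matrix()
q=[(286,188),(359,188),(357,302),(289,302)]
r=wrect(q,.082,f);print(r)
def tl(q,z): return np.round(((wray(q,z,f)-s["p"])@R)[:,:2]*1000,1)
print(tl(q,.082),tl([(172,240),(210,185),(222,297)],.082),tl([(412,200),(413,280)],.088))
E
```

```text
((482.3438415527344, 76.70912170410156), (79.66594696044922, 47.161983489990234), 81.47148895263672)
[[ 43.9 -22. ]
 [ 44.   23.5]
 [-35.6  25. ]
 [-35.7 -22.2]] [[  9.6 -97.7]
 [ 45.8 -69.3]
 [-32.  -68.4]] [[ 37.8  55.6]
 [-16.   60.8]]
```

Request:
move_arm(
  rows=[
    {"delta_pos":[0,-0.4,-1.0],"delta_rot":[0,0,0],"hand":6},
    {"delta_pos":[0,0,-2.0],"delta_rot":[0,0,0],"hand":6},
    {"delta_pos":[0,0,-2.0],"delta_rot":[0,0,0],"hand":6},
    {"delta_pos":[0,0,-1.0],"delta_rot":[0,0,0],"hand":6},
    {"delta_pos":[0,0,-0.6],"delta_rot":[0,0,0],"hand":6},
    {"delta_pos":[0,0,-0.4],"delta_rot":[0,0,0],"hand":6},
    {"delta_pos":[0,0,-0.1],"delta_rot":[0,0,0],"hand":6},
    {"delta_pos":[0,0,0],"delta_rot":[0,0,0],"hand":5.4},
    {"delta_pos":[0,0,0],"delta_rot":[0,0,0],"hand":4.8},
    {"delta_pos":[0,0,0],"delta_rot":[0,0,0],"hand":4.4},
  ],
  force=20,
)

```text
t: 12.65
eef_pos: [0.4843, 0.0767, 0.0945]
ee_rot: [-3.141, 0.001, -1.721]
force: [0.0, -0.1, 2.0]
width: 0.048
```

```bash
python3 - <<'E'
from h import *
s=get_state(); print(s["t"],s["eef_pos"],s["force"],s["width"])
cv2.imwrite("pics/w9.png",grab_frame("wrist"))
E
```

```text
12.65 [0.4843 0.0767 0.0945] [ 0.0424 -0.0855  1.9948] 0.048027010403999565
```

View pics/w9.png

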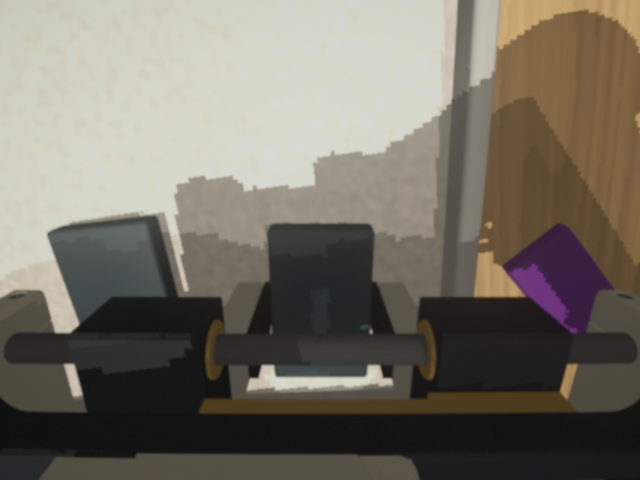

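Request:
move_arm(
  rows=[
    {"delta_pos":[0,0,0],"delta_rot":[0,0,0],"hand":4.2},
    {"delta_pos":[0,0,0],"delta_rot":[0,0,0],"hand":4.2},
    {"delta_pos":[0,0,0.5],"delta_rot":[0,0,0],"hand":4.2},
    {"delta_pos":[0,0,1.0],"delta_rot":[0,0,0],"hand":4.2},
    {"delta_pos":[0,0,2.0],"delta_rot":[0,0,0],"hand":4.2},
    {"delta_pos":[0,0,3.0],"delta_rot":[0,0,0],"hand":4.2},
    {"delta_pos":[0,0,3.0],"delta_rot":[0,0,0],"hand":4.2},
    {"delta_pos":[0,-0.5,1.5],"delta_rot":[0,0,0],"hand":4.2},
    {"delta_pos":[0,-1.5,0],"delta_rot":[0,0,0],"hand":4.2},
    {"delta_pos":[0,-2.5,0],"delta_rot":[0,0,0],"hand":4.2},
  ],
)

```text
t: 13.7
eef_pos: [0.4841, 0.0315, 0.2045]
ee_rot: [-3.141, 0.001, -1.72]
force: [-0.1, -0.9, -1.0]
width: 0.0479
```

```bash
python3 - <<'E'
from h import *
s=get_state(); print(s["t"],s["eef_pos"],s["force"],s["width"])
cv2.imwrite("pics/w10.png",grab_frame("wrist"))
E
```

```text
13.7 [0.4841 0.0315 0.2045] [-0.1248 -0.9018 -1.0403] 0.047948718181754724
```

View pics/w10.png

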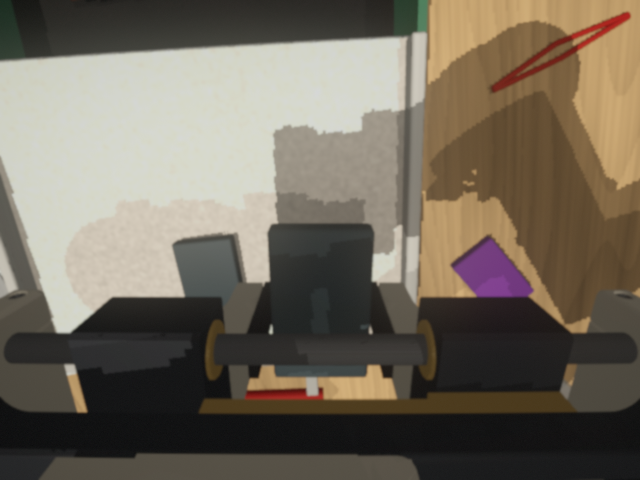

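Request:
move_arm(
  rows=[
    {"delta_pos":[-0.3,-3.5,0],"delta_rot":[0,0,1.2],"hand":4.2},
    {"delta_pos":[-0.4,-4.2,0],"delta_rot":[0,0,1.2],"hand":4.2},
    {"delta_pos":[-0.4,-4.2,0],"delta_rot":[0,0,1.2],"hand":4.2},
    {"delta_pos":[-0.4,-4.2,0],"delta_rot":[0,0,1.2],"hand":4.2},
    {"delta_pos":[-0.4,-4.2,0],"delta_rot":[0,0,1.2],"hand":4.2},
    {"delta_pos":[-0.4,-4.2,0],"delta_rot":[0,0,1.2],"hand":4.2},
    {"delta_pos":[-0.4,-4.2,0],"delta_rot":[0,0,1.2],"hand":4.2},
    {"delta_pos":[-0.3,-4.2,0],"delta_rot":[0,0,1.2],"hand":4.2},
    {"delta_pos":[-0.1,-4.2,0],"delta_rot":[0,0,1.2],"hand":4.2},
    {"delta_pos":[0,-2.6,0],"delta_rot":[0,0,0.9],"hand":4.2},
  ],
)

```text
t: 14.75
eef_pos: [0.4516, -0.3682, 0.2031]
ee_rot: [3.14, 0.001, -1.518]
force: [0.9, 1.2, -1.1]
width: 0.0474
```

Request:
move_arm(
  rows=[
    {"delta_pos":[0,0,0],"delta_rot":[0,0,0],"hand":4.2},
    {"delta_pos":[0,0,-1],"delta_rot":[0,0,0],"hand":4.2},
    {"delta_pos":[0,0,-2],"delta_rot":[0,0,0],"hand":4.2},
    {"delta_pos":[0,0,-2],"delta_rot":[0,0,0],"hand":4.2},
    {"delta_pos":[0,0,-2],"delta_rot":[0,0,0],"hand":4.2},
    {"delta_pos":[0,0,-2],"delta_rot":[0,0,0],"hand":4.2},
    {"delta_pos":[0,0,-1],"delta_rot":[0,0,0],"hand":4.2},
    {"delta_pos":[0,0,0],"delta_rot":[0,0,0],"hand":4.2},
    {"delta_pos":[0,0,0],"delta_rot":[0,0,0],"hand":4.2},
    {"delta_pos":[0,0,0],"delta_rot":[0,0,0],"hand":4.2},
  ],
)

```text
t: 15.75
eef_pos: [0.4538, -0.3656, 0.1051]
ee_rot: [-3.14, -0.001, -1.517]
force: [-0.5, 0.5, -1.0]
width: 0.0477
```

```bash
python3 - <<'E'
from h import *
s=get_state(); print(s["t"],s["eef_pos"],np.degrees(s["ee_rot"][2])%360,s["force"],s["width"])
im=grab_frame("wrist"); cv2.imwrite("pics/w11.png",im); np.savez("w11",p=s["eef_pos"],r=s["ee_rot"])
E
```

```text
15.75 [ 0.4538 -0.3656  0.1051] 273.0892620286513 [-0.4592  0.4842 -1.027 ] 0.04766543859105722
```

View pics/w11.png

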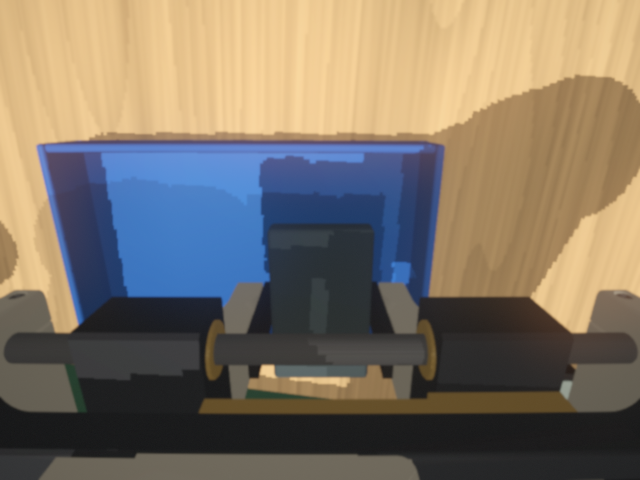

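```bash
python3 - <<'E'
from h import *
f="w11.npz";s=np.load(f);R=Rr.from_euler("xyz",s["r"]).as_matrix()
q=[(38,146),(444,143),(424,310),(80,318)]
P=wray(q,.04,f);print(P);print(((P-s["p"])@R)*1000)
E
```

```text
[[ 0.6157 -0.4281  0.04  ]
 [ 0.3905 -0.4418  0.04  ]
 [ 0.3864 -0.3381  0.04  ]
 [ 0.6089 -0.3192  0.04  ]]
[[  71.0887 -158.1824   65.3734]
 [  72.6612   67.345    65.0477]
 [ -31.1221   65.9205   64.9648]
 [ -37.9917 -157.3061   65.2828]]
```

Request:
move_arm(
  rows=[
    {"delta_pos":[0,0,-1],"delta_rot":[0,0,0],"hand":4.2},
    {"delta_pos":[0,0,-2],"delta_rot":[0,0,0],"hand":4.2},
    {"delta_pos":[0,0,-2],"delta_rot":[0,0,0],"hand":4.2},
    {"delta_pos":[0,0,-1.0],"delta_rot":[0,0,0],"hand":4.2},
    {"delta_pos":[0,0,-0.6],"delta_rot":[0,0,0],"hand":4.2},
    {"delta_pos":[0,0,-0.4],"delta_rot":[0,0,0],"hand":4.2},
    {"delta_pos":[0,0,-0.2],"delta_rot":[0,0,0],"hand":4.2},
    {"delta_pos":[0,0,-0.1],"delta_rot":[0,0,0],"hand":4.2},
    {"delta_pos":[0,0,-0.1],"delta_rot":[0,0,0],"hand":4.2},
    {"delta_pos":[0,0,0],"delta_rot":[0,0,0],"hand":4.2},
  ],
)

```text
t: 16.8
eef_pos: [0.4533, -0.3655, 0.0304]
ee_rot: [-3.141, -0.0, -1.517]
force: [-0.1, 0.0, -1.3]
width: 0.048
```

Request:
move_arm(
  rows=[
    {"delta_pos":[0,0,-0.05],"delta_rot":[0,0,0],"hand":4.2},
    {"delta_pos":[0,0,0],"delta_rot":[0,0,0],"hand":4.2},
    {"delta_pos":[0,0,-0.05],"delta_rot":[0,0,0],"hand":4.2},
    {"delta_pos":[0,0,0],"delta_rot":[0,0,0],"hand":4.2},
    {"delta_pos":[0,0,0],"delta_rot":[0,0,0],"hand":4.2},
    {"delta_pos":[0,0,0],"delta_rot":[0,0,0],"hand":4.2},
    {"delta_pos":[0,0,0],"delta_rot":[0,0,0],"hand":4.2},
    {"delta_pos":[0,0,0],"delta_rot":[0,0,0],"hand":4.2},
    {"delta_pos":[0,0,0],"delta_rot":[0,0,0],"hand":4.2},
    {"delta_pos":[0,0,0],"delta_rot":[0,0,0],"hand":4.2},
  ],
)

```text
t: 17.8
eef_pos: [0.4532, -0.3655, 0.0296]
ee_rot: [-3.141, -0.0, -1.517]
force: [-1.2, 2.6, 6.1]
width: 0.0478
```

Contact is felt, with about 6 N upward. I release and rise.

Request:
move_arm(
  rows=[
    {"delta_pos":[0,0,0],"delta_rot":[0,0,0],"hand":4.9},
    {"delta_pos":[0,0,0],"delta_rot":[0,0,0],"hand":5.3},
    {"delta_pos":[0,0,0],"delta_rot":[0,0,0],"hand":5.7},
    {"delta_pos":[0,0,0],"delta_rot":[0,0,0],"hand":5.7},
    {"delta_pos":[0,0,0.5],"delta_rot":[0,0,0],"hand":5.7},
    {"delta_pos":[0,0,1.5],"delta_rot":[0,0,0],"hand":5.7},
    {"delta_pos":[0,0,3],"delta_rot":[0,0,0],"hand":5.7},
    {"delta_pos":[0,0,4],"delta_rot":[0,0,0],"hand":5.7},
    {"delta_pos":[0,0,4],"delta_rot":[0,0,0],"hand":6},
    {"delta_pos":[0,0,4],"delta_rot":[0,0,0],"hand":6},
  ],
)

```text
t: 18.8
eef_pos: [0.4528, -0.3653, 0.2011]
ee_rot: [-3.141, -0.0, -1.517]
force: [1.6, -0.2, -0.4]
width: 0.0598
```

```bash
python3 - <<'E'
from h import *
s=get_state(); print(s["t"],s["eef_pos"],np.degrees(s["ee_rot"][2])%360,s["force"],s["width"])
im=grab_frame("wrist"); cv2.imwrite("pics/w12.png",im); np.savez("w12",p=s["eef_pos"],r=s["ee_rot"])
E
```

```text
18.8 [ 0.4528 -0.3653  0.2011] 273.0707307390361 [ 1.6209 -0.1591 -0.3926] 0.05983820289566621
```

View pics/w12.png

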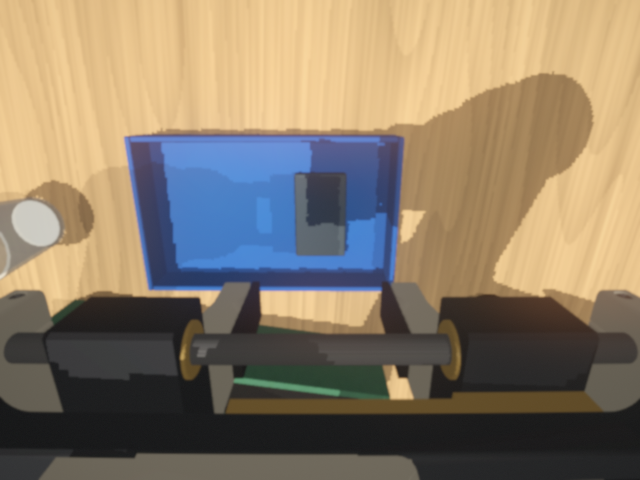

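Slab A lies flat in the bin at (320,214). Next is slab B.

Request:
move_arm(
  rows=[
    {"delta_pos":[1.0,3.4,0],"delta_rot":[0,0,-0.6],"hand":6},
    {"delta_pos":[1.3,4.4,0],"delta_rot":[0,0,-0.6],"hand":6},
    {"delta_pos":[1.3,4.4,0],"delta_rot":[0,0,-0.6],"hand":6},
    {"delta_pos":[1.3,4.4,0],"delta_rot":[0,0,-0.6],"hand":6},
    {"delta_pos":[1.3,4.4,0],"delta_rot":[0,0,-0.6],"hand":6},
    {"delta_pos":[1.3,4.4,0],"delta_rot":[0,0,-0.6],"hand":6},
    {"delta_pos":[1.3,4.4,0],"delta_rot":[0,0,-0.6],"hand":6},
    {"delta_pos":[1.3,4.4,0],"delta_rot":[0,0,-0.6],"hand":6},
    {"delta_pos":[1.3,4.4,0],"delta_rot":[0,0,-0.6],"hand":6},
    {"delta_pos":[1.3,4.3,0],"delta_rot":[0,0,-0.4],"hand":6},
  ],
)

```text
t: 19.85
eef_pos: [0.5803, 0.0656, 0.1994]
ee_rot: [-3.141, 0.0, -1.619]
force: [1.3, -1.0, -0.1]
width: 0.0597
```

Request:
move_arm(
  rows=[
    {"delta_pos":[0,0,0],"delta_rot":[0,0,0],"hand":6},
    {"delta_pos":[0,0,-1],"delta_rot":[0,0,0],"hand":6},
    {"delta_pos":[0,0,-1.5],"delta_rot":[0,0,0],"hand":6},
    {"delta_pos":[0,0,-1],"delta_rot":[0,0,0],"hand":6},
    {"delta_pos":[0,0,0],"delta_rot":[0,0,0],"hand":6},
    {"delta_pos":[0,0,0],"delta_rot":[0,0,0],"hand":6},
    {"delta_pos":[0,0,0],"delta_rot":[0,0,0],"hand":6},
    {"delta_pos":[0,0,0],"delta_rot":[0,0,0],"hand":6},
    {"delta_pos":[0,0,0],"delta_rot":[0,0,0],"hand":6},
    {"delta_pos":[0,0,0],"delta_rot":[0,0,0],"hand":6},
  ],
)

```text
t: 20.85
eef_pos: [0.5802, 0.0636, 0.1644]
ee_rot: [-3.141, 0.0, -1.618]
force: [-0.5, 0.4, 0.2]
width: 0.0601
```

```bash
python3 - <<'E'
from h import *
s=get_state(); print(s["t"],s["eef_pos"],np.degrees(s["ee_rot"][2])%360,s["width"])
im=grab_frame("wrist"); cv2.imwrite("pics/w13.png",im); np.savez("w13",p=s["eef_pos"],r=s["ee_rot"])
E
```

```text
20.85 [0.5802 0.0636 0.1644] 267.2673510441003 0.0600902052235013
```

View pics/w13.png

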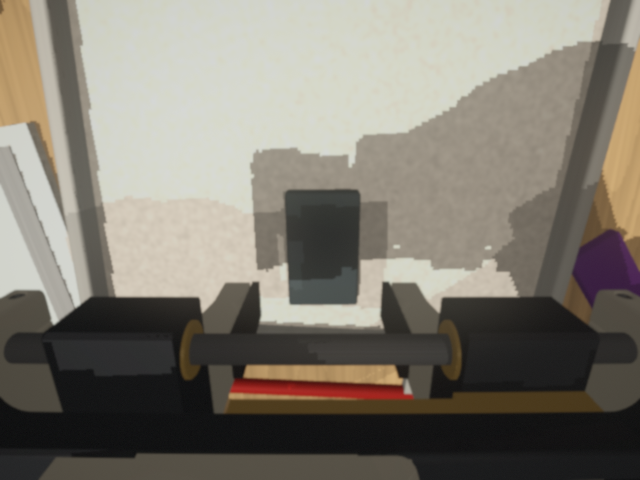

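Slab B is centred at (323,247), aligned like the first one. I descend the same way.

Request:
move_arm(
  rows=[
    {"delta_pos":[0,-0.3,-1.0],"delta_rot":[0,0,0],"hand":6},
    {"delta_pos":[0,0,-2.0],"delta_rot":[0,0,0],"hand":6},
    {"delta_pos":[0,0,-2.0],"delta_rot":[0,0,0],"hand":6},
    {"delta_pos":[0,0,-1.0],"delta_rot":[0,0,0],"hand":6},
    {"delta_pos":[0,0,-0.6],"delta_rot":[0,0,0],"hand":6},
    {"delta_pos":[0,0,-0.4],"delta_rot":[0,0,0],"hand":6},
    {"delta_pos":[0,0,0],"delta_rot":[0,0,0],"hand":6},
    {"delta_pos":[0,0,0],"delta_rot":[0,0,0],"hand":5.4},
    {"delta_pos":[0,0,0],"delta_rot":[0,0,0],"hand":4.8},
    {"delta_pos":[0,0,0],"delta_rot":[0,0,0],"hand":4.4},
  ],
  force=20,
)

```text
t: 21.9
eef_pos: [0.5803, 0.0606, 0.0946]
ee_rot: [-3.141, 0.0, -1.618]
force: [-1.6, 0.6, 1.5]
width: 0.0479
```

Request:
move_arm(
  rows=[
    {"delta_pos":[0,0,0],"delta_rot":[0,0,0],"hand":4.2},
    {"delta_pos":[0,0,0],"delta_rot":[0,0,0],"hand":4.2},
    {"delta_pos":[0,0,0.5],"delta_rot":[0,0,0],"hand":4.2},
    {"delta_pos":[0,0,1.0],"delta_rot":[0,0,0],"hand":4.2},
    {"delta_pos":[0,0,2.0],"delta_rot":[0,0,0],"hand":4.2},
    {"delta_pos":[0,0,3.0],"delta_rot":[0,0,0],"hand":4.2},
    {"delta_pos":[0,0,3.0],"delta_rot":[0,0,0],"hand":4.2},
    {"delta_pos":[0,-0.5,1.5],"delta_rot":[0,0,0],"hand":4.2},
    {"delta_pos":[0,-1.5,0],"delta_rot":[0,0,0],"hand":4.2},
    {"delta_pos":[0,-2.5,0],"delta_rot":[0,0,0],"hand":4.2},
  ],
)

```text
t: 22.9
eef_pos: [0.5801, 0.0156, 0.2046]
ee_rot: [-3.141, 0.001, -1.617]
force: [0.4, -0.5, -2.3]
width: 0.0476
```

```bash
python3 - <<'E'
from h import *
s=get_state(); print(s["t"],s["eef_pos"],s["force"],s["width"])
cv2.imwrite("pics/w14.png",grab_frame("wrist"))
E
```

```text
22.9 [0.5801 0.0156 0.2046] [ 0.4289 -0.4754 -2.2866] 0.04756563380369028
```

View pics/w14.png

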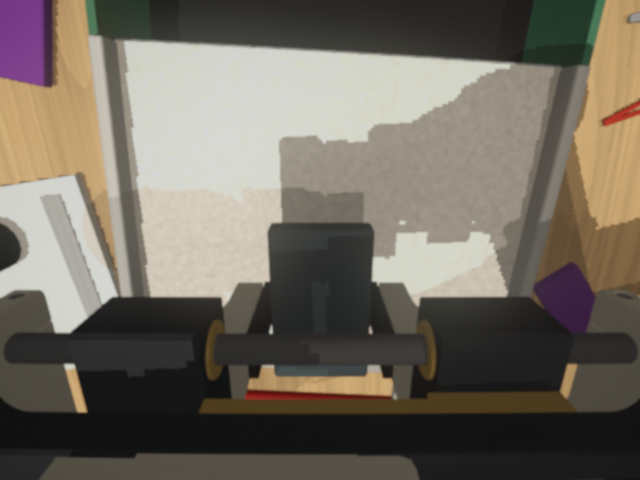

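Request:
move_arm(
  rows=[
    {"delta_pos":[-0.3,-3.2,0],"delta_rot":[0,0,0.6],"hand":4.2},
    {"delta_pos":[-0.4,-4.0,0],"delta_rot":[0,0,0.6],"hand":4.2},
    {"delta_pos":[-0.4,-4.0,0],"delta_rot":[0,0,0.6],"hand":4.2},
    {"delta_pos":[-0.4,-4.0,0],"delta_rot":[0,0,0.6],"hand":4.2},
    {"delta_pos":[-0.4,-4.0,0],"delta_rot":[0,0,0.6],"hand":4.2},
    {"delta_pos":[-0.4,-4.0,0],"delta_rot":[0,0,0.6],"hand":4.2},
    {"delta_pos":[-0.4,-4.0,0],"delta_rot":[0,0,0.6],"hand":4.2},
    {"delta_pos":[-0.4,-4.0,0],"delta_rot":[0,0,0.6],"hand":4.2},
    {"delta_pos":[-0.2,-4.0,0],"delta_rot":[0,0,0.6],"hand":4.2},
    {"delta_pos":[-0.1,-2.4,0],"delta_rot":[0,0,0.4],"hand":4.2},
  ],
)

```text
t: 23.95
eef_pos: [0.5446, -0.3634, 0.203]
ee_rot: [3.14, 0.001, -1.519]
force: [-0.2, 0.2, -1.0]
width: 0.0477
```

Request:
move_arm(
  rows=[
    {"delta_pos":[0,0,0],"delta_rot":[0,0,0],"hand":4.2},
    {"delta_pos":[0,0,-1],"delta_rot":[0,0,0],"hand":4.2},
    {"delta_pos":[0,0,-2],"delta_rot":[0,0,0],"hand":4.2},
    {"delta_pos":[0,0,-2],"delta_rot":[0,0,0],"hand":4.2},
    {"delta_pos":[0,0,-2],"delta_rot":[0,0,0],"hand":4.2},
    {"delta_pos":[0,0,-2],"delta_rot":[0,0,0],"hand":4.2},
    {"delta_pos":[0,0,-1],"delta_rot":[0,0,0],"hand":4.2},
    {"delta_pos":[0,0,0],"delta_rot":[0,0,0],"hand":4.2},
    {"delta_pos":[0,0,0],"delta_rot":[0,0,0],"hand":4.2},
    {"delta_pos":[0,0,0],"delta_rot":[0,0,0],"hand":4.2},
  ],
)

```text
t: 24.95
eef_pos: [0.5469, -0.3605, 0.1052]
ee_rot: [-3.14, -0.001, -1.517]
force: [-0.4, -0.3, -1.2]
width: 0.0474
```

```bash
python3 - <<'E'
from h import *
s=get_state(); print(s["t"],s["eef_pos"],np.degrees(s["ee_rot"][2])%360,s["force"],s["width"])
im=grab_frame("wrist"); cv2.imwrite("pics/w15.png",im); np.savez("w15",p=s["eef_pos"],r=s["ee_rot"])
E
```

```text
24.95 [ 0.5469 -0.3605  0.1052] 273.0931941675052 [-0.4024 -0.2503 -1.1655] 0.04736079667794261
```

View pics/w15.png

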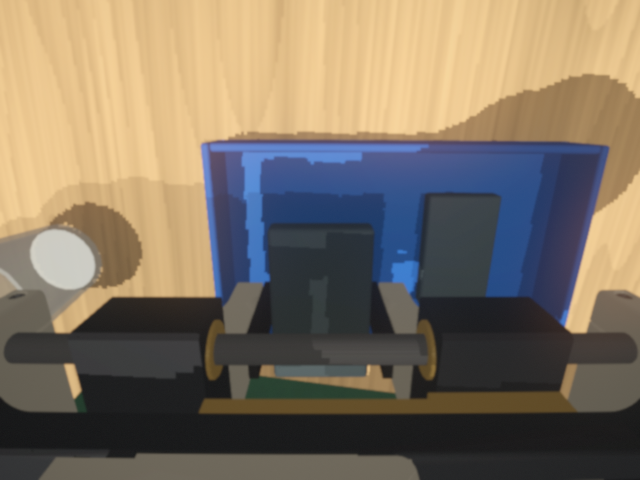

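```bash
python3 - <<'E'
from h import *
print(wray([(98,260),(64,258)],0.003,"w15.npz"), wray([(205,146),(215,300)],.04,"w15.npz"))
E
```

```text
[[ 0.7088 -0.3395  0.003 ]
 [ 0.7338 -0.3396  0.003 ]] [[ 0.6152 -0.4278  0.04  ]
 [ 0.6131 -0.3326  0.04  ]]
```

Request:
move_arm(
  rows=[
    {"delta_pos":[0,0,-1],"delta_rot":[0,0,0],"hand":4.2},
    {"delta_pos":[0,0,-2],"delta_rot":[0,0,0],"hand":4.2},
    {"delta_pos":[0,0,-1],"delta_rot":[0,0,0],"hand":4.2},
    {"delta_pos":[0,0,0],"delta_rot":[0,0,0],"hand":4.2},
    {"delta_pos":[0,0,0],"delta_rot":[0,0,0],"hand":4.2},
    {"delta_pos":[0,0,0],"delta_rot":[0,0,0],"hand":4.2},
    {"delta_pos":[0,0,0],"delta_rot":[0,0,0],"hand":4.2},
    {"delta_pos":[0,0,0],"delta_rot":[0,0,0],"hand":4.2},
    {"delta_pos":[0,0,0],"delta_rot":[0,0,0],"hand":4.2},
    {"delta_pos":[0,0,0],"delta_rot":[0,0,0],"hand":4.2},
  ],
)

```text
t: 26.0
eef_pos: [0.5462, -0.3605, 0.0643]
ee_rot: [-3.141, -0.0, -1.517]
force: [0.7, -0.3, -1.4]
width: 0.0478
```

The jar's near edge is at x≈0.70 and the gripper body reaches only 0.643, so it is clear. I go down to about 0.0304 and then creep.

Request:
move_arm(
  rows=[
    {"delta_pos":[0,0,-1],"delta_rot":[0,0,0],"hand":4.2},
    {"delta_pos":[0,0,-1],"delta_rot":[0,0,0],"hand":4.2},
    {"delta_pos":[0,0,-0.6],"delta_rot":[0,0,0],"hand":4.2},
    {"delta_pos":[0,0,-0.4],"delta_rot":[0,0,0],"hand":4.2},
    {"delta_pos":[0,0,-0.2],"delta_rot":[0,0,0],"hand":4.2},
    {"delta_pos":[0,0,-0.1],"delta_rot":[0,0,0],"hand":4.2},
    {"delta_pos":[0,0,-0.1],"delta_rot":[0,0,0],"hand":4.2},
    {"delta_pos":[0,0,-0.05],"delta_rot":[0,0,0],"hand":4.2},
    {"delta_pos":[0,0,-0.03],"delta_rot":[0,0,0],"hand":4.2},
    {"delta_pos":[0,0,0],"delta_rot":[0,0,0],"hand":4.2},
  ],
)

```text
t: 27.0
eef_pos: [0.5463, -0.3605, 0.0297]
ee_rot: [-3.141, -0.0, -1.517]
force: [-0.4, 1.4, 1.1]
width: 0.0473
```

Contact is just made, the force having gone from about -1.3 to +1.1 N. I release and rise.

Request:
move_arm(
  rows=[
    {"delta_pos":[0,0,-0.03],"delta_rot":[0,0,0],"hand":4.2},
    {"delta_pos":[0,0,0],"delta_rot":[0,0,0],"hand":4.9},
    {"delta_pos":[0,0,0],"delta_rot":[0,0,0],"hand":5.3},
    {"delta_pos":[0,0,0],"delta_rot":[0,0,0],"hand":5.6},
    {"delta_pos":[0,0,0],"delta_rot":[0,0,0],"hand":5.6},
    {"delta_pos":[0,0,0.5],"delta_rot":[0,0,0],"hand":5.6},
    {"delta_pos":[0,0,1.5],"delta_rot":[0,0,0],"hand":5.6},
    {"delta_pos":[0,0,3],"delta_rot":[0,0,0],"hand":5.6},
    {"delta_pos":[0,0,4],"delta_rot":[0,0,0],"hand":5.6},
    {"delta_pos":[0,0,4],"delta_rot":[0,0,0],"hand":5.6},
  ],
)

```text
t: 28.0
eef_pos: [0.5459, -0.3605, 0.1615]
ee_rot: [-3.142, -0.0, -1.517]
force: [1.1, -0.9, -0.3]
width: 0.0562
```

Request:
move_arm(
  rows=[
    {"delta_pos":[0,0,3],"delta_rot":[0,0,0],"hand":5.6},
    {"delta_pos":[-2,0,3],"delta_rot":[0,0,0],"hand":5.6},
    {"delta_pos":[-2,0,1],"delta_rot":[0,0,0],"hand":5.6},
    {"delta_pos":[0,0,0],"delta_rot":[0,0,0],"hand":5.6},
    {"delta_pos":[0,0,0],"delta_rot":[0,0,0],"hand":5.6},
    {"delta_pos":[0,0,0],"delta_rot":[0,0,0],"hand":5.6},
    {"delta_pos":[0,0,0],"delta_rot":[0,0,0],"hand":5.6},
    {"delta_pos":[0,0,0],"delta_rot":[0,0,0],"hand":5.6},
    {"delta_pos":[0,0,0],"delta_rot":[0,0,0],"hand":5.6},
    {"delta_pos":[0,0,0],"delta_rot":[0,0,0],"hand":5.6},
  ],
)

```text
t: 29.0
eef_pos: [0.5062, -0.3604, 0.2285]
ee_rot: [3.141, 0.0, -1.517]
force: [-0.8, 0.5, -0.5]
width: 0.0561
```

```bash
python3 - <<'E'
from h import *
s=get_state(); print(s["t"],s["eef_pos"],s["force"],s["width"])
cv2.imwrite("pics/w16.png",grab_frame("wrist"));cv2.imwrite("pics/s16.png",grab_frame("scene"))
E
```

```text
29.0 [ 0.5062 -0.3604  0.2285] [-0.784   0.5027 -0.4631] 0.056085116481053236
```

View pics/w16.png

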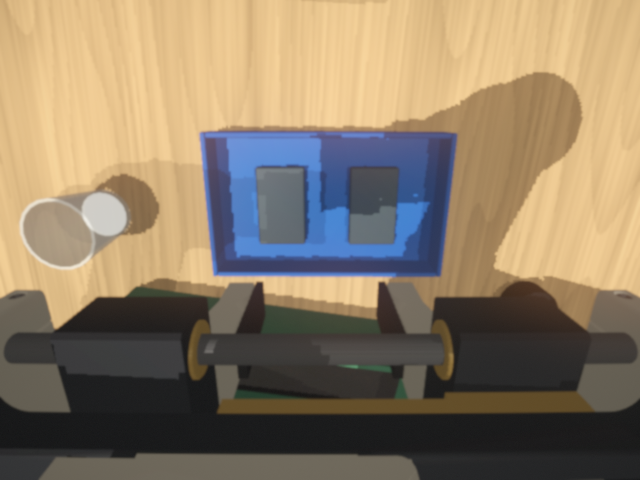

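View pics/s16.png

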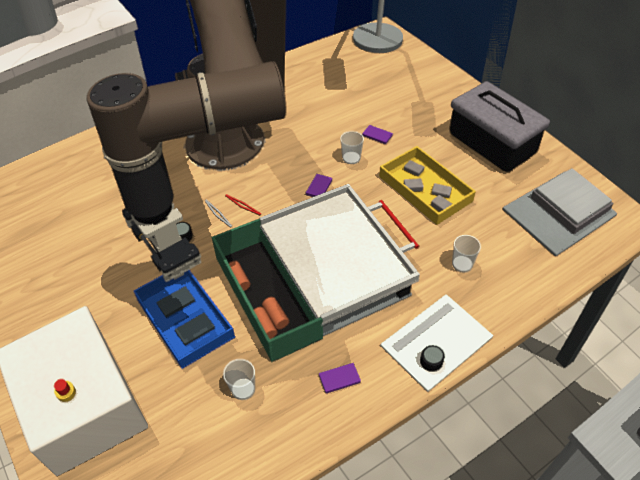

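Both slabs lie flat in the blue bin, at (281,204) and (373,205) in the wrist view. The cores are in the tray, the board is down, and the jars and pot are where they started, so I hand in.

```bash
python3 -c "
from station import *
print(job_done())"
```

```text
the job is handed in; nothing more can be done
None
```

The stone samples are sorted, and I handed the job in at about 29 s of the 72 s allowed.

- **Tipping:** I pinched the red bar and raised the board to about 0.2 rad. All three cores rolled into the green tray untouched, and both slabs stayed where they were. I then lowered the board back to its rest.
- **Slabs:** I gripped each slab across its 48 mm width, lowered it into the blue bin until it touched the floor, and only then let go. The upward force at contact was about 6 N for the first and 1 N for the second.
- **Last checks:** The final scene and wrist pictures show two slabs flat in the blue bin, three cores in the tray and an empty, level board. The jars, pot and purple look-alikes were where they started, judged by eye. The gripper was clear of everything, with only sensor noise on the force reading.
- **Disagreement:** Heights worked out from the top and scene cameras together came out 8 to 14 mm too low for the board corners and slabs. I used the wrist camera with the known heights instead, and its measurements matched the given sizes to within about 4 mm.

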